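# Open the forge blower's filter box

### The arm

A 6-joint arm with a two-finger parallel gripper is mounted at the origin on the work surface. World frame = base frame: x ahead of the robot, y to its left, z up, the work surface at z = 0. Lengths are in m, angles in rad, forces in N, time in s.
With the tool pointing down it reaches from about 0.35 to 0.975 m from the base axis. Payload 4.9 kg.
Tool frame: the origin (TCP) lies on the centre line of the jaws, within the pads' length; the fingertips stand 14 mm ahead of it and the grasp point (between the pads) lies 5 mm behind it; z points along the fingers, y is the line along which they close (so a half turn about z gives the same grasp; the last joint's range is limited). The gripper opens to 85 mm and grips with 20 to 120 N. Pads are 22 mm wide; open, the fingers measure 114 mm over their backs; the gripper's body (76 mm by 85 mm) begins 54 mm behind the grasp point. The pads swing forward as they close: fully open they stand 13 mm farther back than shut.
Start: joints at [-0.119, 0.053, 1.613, -0, 1.476, -0.119], TCP at [0.625, 0, 0.245] pointing down, gripper open.
Joint ranges: [-3.01, 3.01], [-1.01, 2.22], [0.06, 2.58], [-1.02, 4.17], [0.09, 2.62], [-3.14, 3.14]. Speed limits (rad/s): [2.57, 2.57, 3.14, 3.14, 3.14, 3.14].

### API

Orientations are given as a unit quaternion [w, x, y, z].
In Python, from plant import * gives the robot as it stands.
- The arm moves only by the tool send_rows, never from a script. Its argument "steps" is a list of rows, each an object with "translation": the shift along the tool's x, y, z in cm, a list of three; "delta_rot": the turn, a rotation vector about the tool's x, y, z in rad, a list of three; "jaw": the finger opening in cm, from 0 to 8.54. In form: [{"translation": [dx, dy, dz], "delta_rot": [rx, ry, rz], "jaw": jaw}, ...]. A call has exactly 8 rows; each row is the pose to reach, as a shift and turn from the pose commanded when the call began, along the tool's axes at that moment; what a row does not reach only later rows make up. A row lasts 1/10 s, in which the tool goes at most 50 mm and 8.59 degrees, less where a joint would pass 70% of its speed; a pose out of reach is approached as far as the arm can. A call with a gripper value outside its range is refused whole. The fingers move at their own pace and stop on an object; the grip force is fixed at half the most. Time passes only in rows, so rows that repeat a pose let the fingers close, or fill a call up. It gives the time, the measured TCP pose, the force, the opening and the grip force at its end, in the units of the state.
- state(): the state, without advancing time (a new reading comes with each control period).
- grab_frame(name): name is "scene" or "side" or "wrist"; returns a dict with "pixels" (420x560x3 uint8, blue, green, red), "range_z" (420x560 float32, m along the optical axis (not along the pixel's ray), 0 where there is no reading), "fx", "fy", "cx", "cy" (pixels), "rvec" (rotation vector, rad) and "tvec" (3), from world to camera coordinates, as OpenCV has them. Camera axes: x right, y down, z forward; pixel columns grow to the right and rows downward; lengths in m; the calibration is good to about 2 mm. The wrist camera is an equidistant fisheye: a pixel r from the principal point sees the ray r / f radians off the axis. A picture is of the moment at which its call begins.
- job_done(): hands the job in; it is judged then, once.
The state is a dict: "time": time; "joint_pos": joint angles; "joint_vel": joint speeds; "joint_efforts": joint torques, N m; "tool_pos": TCP position; "tool_rot": TCP orientation; "contact_force": force on the tool from outside, world axes, zero at the start; "ft_torque": the same for the moment, N m; "gripper_width": opening from 0.0 (shut) to 1.0 (fully open); "grasp_force": force on a finger pad.
Only numpy, scipy, OpenCV 4.12 (cv2) and the standard library are available. Lean on these libraries where they do the work, as an engineer would, in place of code of your own. Each camera call takes 0.05 s, during which the arm holds its last target. There are 200 camera calls.

### The job

Open the filter box of the forge blower with the fingertips only, gripping nothing: press its snap tab fully in, then push the released lid along its rails off its seat, until the whole lid has dropped off the seat and lies flat on the landing. Do not lift, tip up or squeeze the lid or lean hard on it, do not push it off the open end of the landing, and leave everything else on the bench where it is.

Things in the scene. Friction and masses are not known exactly. Their poses are not given: they have to be found in the camera images.
- filter_box: Grey filter box of a small forge blower, fixed to the bench (place and yaw vary). Origin at bench level under the centre of the closed lid; z up; +x is the way the lid slides off. The box spans x -57 to 43 mm, 110 mm wide; its top, the seat, is 56 mm above the bench. Behind it the blower drum (x -186 to -98 mm, 90 mm high); ahead, the landing.
- landing (a point): Centre of the top of the fixed steel landing ahead of the box: x 43 to 190 mm in the box's frame (this point at x = 120), 110 mm wide, top 52 mm above the bench, 4 mm below the seat, open at its far end. Two rails along box and landing (x -50 to 190 mm, 94 mm apart inside, 6 mm thick, tops 63 mm above the bench) guide the lid.
- lid: Loose dark steel lid, about 0.3 kg, plate 84 (x) by 90 (y) by 5 mm, 2 mm play to each rail. Origin at the centre of its underside, axes as the box's. Closed: x = 0 in the box's frame, 56 mm above the bench. Off its seat when beyond x = 85 mm: it drops 4 mm flat onto the landing (it rocks about 6 degrees on the way). Beyond x = 185 mm it tips off the end. Slides with 1 to 3 N.
- lid_rib (a point): Middle of the top edge of the upright rib across the lid: 50 mm along y, 5 mm thick along x, standing 12 mm above the plate (top 17 mm above the lid's underside), 12 mm behind (-x of) the lid's centre. Push on its -x face; 27 mm of bare plate lie behind it.
- tab_top (a point): Centre of the top of the snap tab: steel block, 30 (box x) by 44 mm (y), two dark grooves, in a slot in the landing 2.5 mm beyond the lid's +x edge (centre at x = 59.5 mm in the box's frame). Out, its top is 65 mm above the bench, 4 mm above the lid's plate, and blocks the lid. Fully in, it is flush with the landing, 52 mm above the bench.
- tab (a joint): How far the snap tab is pressed straight down, m: 0 (out) to 0.013 (fully in, flush with the landing). It needs about 5 N, stays where it is left and does not spring back. The lid passes freely above it only when it is in by more than 0.010. It starts between 0 and 0.002.
- wedge_a: Oak wedge, 100 x 34 mm, at most 23 mm high, lying on the bench beside the filter box. Bystander; origin under its centre.
- wedge_b: Smaller oak wedge, 80 x 28 mm, at most 22 mm high, lying on the bench beside the landing. Bystander; origin under its centre.
- header: Nail header, blued steel bar 240 x 22 x 12 mm with a round head 40 mm wide and 20 mm high near one end, lying beside the filter box on the other side. Bystander; origin under the middle of the bar.
- ladle: Copper quench ladle: bowl 88 mm across, 42 mm high, 250 mm long handle. Bystander to the robot's left; origin under the bowl.
- hammer: Hammer lying on the bench to the robot's right. Bystander; origin near its middle.
- brush: Brush lying on the bench to the robot's right. Bystander; origin near its middle.
- oil_tin: Steel tin, 64 mm across, 100 mm high, standing to the left. Bystander; origin under its centre.
There are look-alikes about, which are no part of the job. There is more than one size of the lid; the job needs the largest.

How it is judged:
On the way, in this order (a step that is already met when the one before it is completed fails the run):
1. the snap tab is pressed in, with the lid still on its seat (value of joint tab above 0.0105 m and x of lid in the frame of filter_box below 0.01 m), for 0.1 s.
2. the lid has been pushed off its seat (x of lid in the frame of filter_box above 0.085 m and z of lid in the frame of filter_box below 0.0545 m), for 0.2 s.
At the end, for the whole second after the job is handed in: The tab is in (more than 10.5 mm), and the lid lies at rest and flat (within 0.05 rad) on the landing, wholly off the seat (its origin 85 to 185 mm along the box's x, its underside 49 to 54.5 mm above the bench) (all of step 2 and value of joint tab above 0.0105 m and x of lid in the frame of filter_box below 0.185 m and z of lid in the frame of filter_box above 0.049 m and angle between lid's own z axis and vertical below 0.05 rad and linear speed of lid below 0.02 m/s); the robot touches nothing.
It fails at once if the lid is lifted or tipped up (z of lid in the frame of filter_box above 0.066 m or angle between lid's own z axis and vertical above 0.3 rad).
It fails at once if the lid is squeezed or pressed with over 30 N (contact force between the fingers and lid above 30 N).
It fails at once if the lid falls off the landing (z of lid in the frame of filter_box below 0.04 m).
It fails at once if the lid is forced past a tab that is not in (x of lid in the frame of filter_box above 0.012 m and value of joint tab below 0.008 m).
It fails at once if something else on the bench is displaced by more than 15 mm (distance of any of wedge_a, wedge_b, header, ladle, hammer, brush, oil_tin from where it was at the start of the episode above 0.015 m).
It also fails if it takes over 38 s, if anything falls off the work surface, if the arm or the gripper's body presses on something with over 40 N, if the wrist force passes 120 N, or if a joint passes its speed limit or range.

## Working session

There is one attempt and no reset: what is moved stays moved. The work goes in short steps, Python scripts to look and compute and a tool call to move; the robot and the scene stay as the last step left them, time stands still between calls to the robot, and variables do not carry over. Pictures are saved under pics/ and viewed, at most 10 in all, crops included, and the job is handed in when it is done.

Besides the shell and the picture viewer there is one more tool, called as name(argument=value, ...), one argument or row to a line, values as JSON. send_rows: Moves the arm, as the interface text tells. Its arguments: {"type":"object","properties":{"steps":{"type":"array","items":{"type":"object","properties":{"translation":{"type":"array","items":{"type":"number"}},"delta_rot":{"type":"array","items":{"type":"number"}},"jaw":{"type":"number"}}}}},"required":["steps"]}

```bash
mkdir -p pics
cat > h.py <<'E'
from plant import *
import numpy as np, cv2
def grab(n,f):
    d=grab_frame(n); cv2.imwrite('pics/'+f,d['pixels']); np.savez('/tmp/'+n+'.npz',**{k:np.array(v) for k,v in d.items()}); return d
def pts(d):
    "world point per pixel from depth (pinhole)"
    z=d['range_z']; v,u=np.indices(z.shape)
    P=np.dstack([(u-d['cx'])/d['fx']*z,(v-d['cy'])/d['fy']*z,z])
    R=cv2.Rodrigues(np.array(d['rvec'],float))[0]
    return (P-np.array(d['tvec']).ravel())@R
E
python3 - <<'E'
from h import *
for n in('scene','side'):
    d=grab(n,n+'0.png'); print(n,d['fx'],d['cx'],d['cy'],d['rvec'],d['tvec'])
print(state())
E
```

```text
scene 422.7804616257085 282.0768301358477 206.738181912891 [ 1.90724767  1.47394202 -0.62567538] [-0.11274827 -0.29506185  1.8311175 ]
side 488.7294846707958 275.69670138849085 200.62184244841382 [ 1.0299392  -2.42359705  1.06770061] [0.3413388  0.32599762 1.32942892]
{'time': 0.1, 'joint_pos': array([-1.18968968e-01,  5.33343890e-02,  1.61417996e+00, -1.12334759e-06,
        1.47600360e+00, -1.18978993e-01]), 'joint_vel': array([ 4.96781075e-04, -3.09416419e-03, -2.12586509e-03,  5.27696420e-04,
       -9.12362520e-04, -4.47421736e-05]), 'joint_efforts': array([ 6.14647306e-04, -3.94903493e+01, -3.71363103e+01, -4.52310599e-05,
        3.99340541e-03, -4.17574097e-05]), 'tool_pos': array([6.24451962e-01, 8.50211449e-05, 2.44145038e-01]), 'tool_rot': array([-7.56330118e-04,  7.07102871e-01,  7.07110036e-01, -5.95527379e-04]), 'contact_force': array([ 0.29394793, -0.03685153, -0.66397674]), 'ft_torque': array([0.01051912, 0.00672072, 0.02128218]), 'grasp_force': 0.0, 'gripper_width': 1.0012298621819171}
```

View pics/scene0.png

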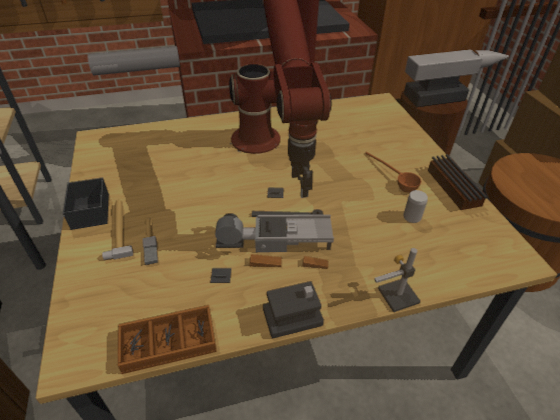

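View pics/side0.png

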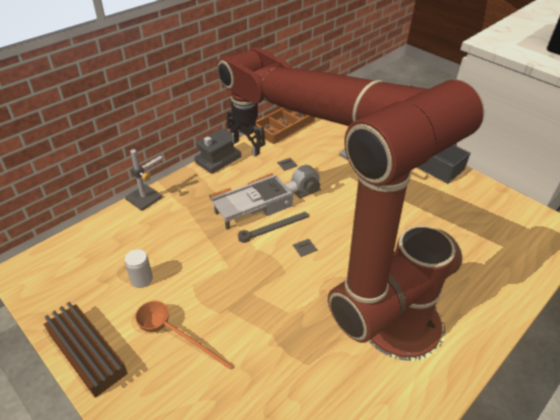

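The scene view shows the drum at (230,230), the box with its dark lid at (274,228), the tab at (292,228) and the landing out to (330,228). Possible confusions are the two small loose lids on the bench at (276,192) and (221,275), and the vice-like block at (292,308). I choose the lid on the grey box between the rails, at (274,228), which is the largest.

Run:
```python
from h import *
d=dict(np.load('/tmp/scene.npz')); W=pts(d)
for u,v in [(230,228),(262,228),(274,228),(282,228),(292,228),(310,228),(325,228),(276,192),(250,262),(400,150)]: print((u,v),W[v,u].round(4))
# landing/seat/rails: connected region with z .045-.08 around box
m=((W[...,2]>.045)&(W[...,2]<.07)&(d['range_z']>0)).astype(np.uint8)
n,l,s,c=cv2.connectedComponentsWithStats(m)
k=l[228,315]; print(s[k])
P=W[l==k]; r=cv2.minAreaRect((P[:,:2]*1000).astype(np.float32)); print(r, cv2.boxPoints(r).round())
img=d['pixels'][180:300,190:350]; cv2.imwrite('pics/crop1.png',cv2.resize(img,None,fx=5,fy=5,interpolation=cv2.INTER_CUBIC))
```

```text
(230, 228) [ 0.5822 -0.2087  0.0795]
(262, 228) [ 0.591  -0.1082  0.0628]
(274, 228) [ 0.5964 -0.0701  0.0586]
(282, 228) [ 0.6048 -0.0457  0.0608]
(292, 228) [ 0.6159 -0.0157  0.0643]
(310, 228) [0.6174 0.045  0.0505]
(325, 228) [0.6334 0.0905 0.055 ]
(276, 192) [ 0.3732 -0.0062  0.0099]
(250, 262) [ 0.6856 -0.1686  0.0227]
(400, 150) [0.2317 0.5681 0.0032]
[ 215  214  119   30 2293]
((593.4970703125, -69.33610534667969), (375.4507141113281, 115.78865814208984), 75.66436004638672) [[ 491. -237.]
 [ 603. -266.]
 [ 696.   98.]
 [ 584.  127.]]
```

View pics/crop1.png

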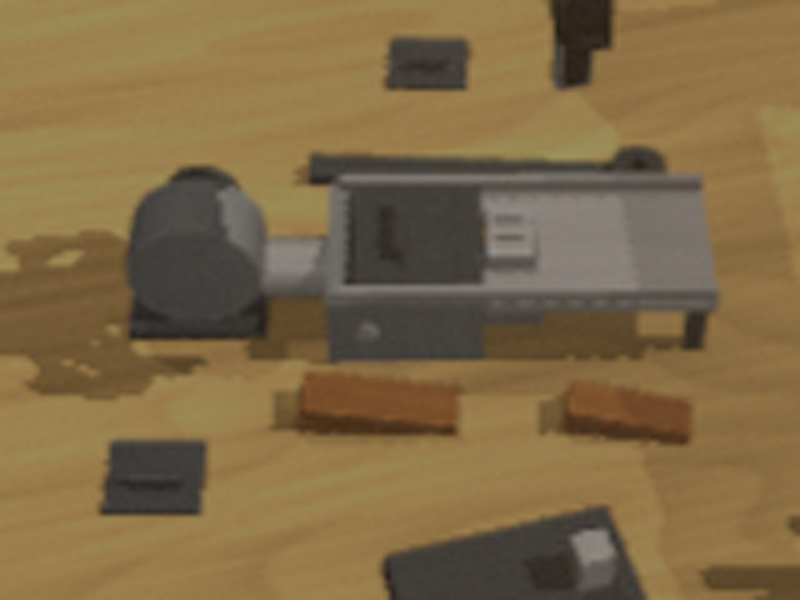

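The close crop confirms the choice: dark lid with its rib between the rails at (415,235), light tab with two grooves at (510,235), landing to the right. I'll fit the box and landing outline without the drum.

Run:
```python
from h import *
for n in('scene','side'):
    d=dict(np.load(f'/tmp/{n}.npz')); W=pts(d)
    m=((W[...,2]>.046)&(W[...,2]<.075)&(d['range_z']>0)&(W[...,1]>-.125)&(W[...,1]<.15)&(W[...,0]>.5)&(W[...,0]<.72)).astype(np.uint8)
    k,l,s,c=cv2.connectedComponentsWithStats(m); i=1+s[1:,4].argmax(); print(s[i])
    P=W[l==i]; r=cv2.minAreaRect((P[:,:2]*1000).astype(np.float32)); print(r[1],r[2]); print(cv2.boxPoints(r).round())
    # tab: bright pixels above landing;  lid: dark pixels
    g=d['pixels'].max(2)
    D=W[(l==i)&(g<95)]; L=W[(l==i)&(g>=150)&(W[...,2]>.058)]
    print('dark',len(D),np.median(D,0), cv2.minAreaRect((D[:,:2]*1000).astype(np.float32)))
    print('bright',len(L),np.median(L,0) if len(L) else 0)
```

```text
[ 256  214   78   29 2008]
(246.8781280517578, 116.03011322021484) 77.1361312866211
[[ 525. -114.]
 [ 638. -139.]
 [ 693.  101.]
 [ 580.  127.]]
dark 809 [ 0.60626709 -0.06278994  0.05973174] ((610.3072509765625, -10.082443237304688), (242.44920349121094, 112.48894500732422), 75.77557373046875)
bright 0 0
[ 211  176   82   46 1870]
(249.62208557128906, 119.46104431152344) 75.721923828125
[[ 517. -110.]
 [ 633. -140.]
 [ 694.  102.]
 [ 578.  132.]]
dark 67 [ 0.58238465 -0.08225299  0.06178862] ((587.4539184570312, -85.42790222167969), (23.748252868652344, 62.03922653198242), 76.16300964355469)
bright 301 [ 0.60054618 -0.0061211   0.06216375]
```

send_rows(
  steps=[
    {"translation": [-0.6,-0.9,2],"delta_rot": [0,0,0.1],"jaw": 0},
    {"translation": [-1.2,-1.85,4],"delta_rot": [0,0,0.235],"jaw": 0},
    {"translation": [-1.2,-1.85,6.5],"delta_rot": [0,0,0.235],"jaw": 0},
    {"translation": [-1.2,-1.85,6.5],"delta_rot": [0,0,0.235],"jaw": 0},
    {"translation": [-1.2,-1.85,6.5],"delta_rot": [0,0,0.235],"jaw": 0},
    {"translation": [-1.2,-1.85,6.5],"delta_rot": [0,0,0.235],"jaw": 0},
    {"translation": [-1.2,-1.85,6.5],"delta_rot": [0,0,0.235],"jaw": 0},
    {"translation": [-1.2,-1.85,6.5],"delta_rot": [0,0,0.235],"jaw": 0},
  ],
)

```text
time: 0.9
tool_pos: [0.6072, -0.012, 0.1817]
tool_rot: [0.001, 0.785, 0.619, 0.001]
contact_force: [-0.2, -0.3, -0.3]
gripper_width: -0.001
grasp_force: 0.0
```

Run:
```python
from h import *
d=grab('wrist','w1.png'); print(d['fx'],d['cx'],d['cy'],d['rvec'],d['tvec'])
s=state(); print(s['tool_pos'],s['tool_rot'],s['contact_force'],s['gripper_width'],s['time'])
```

```text
325.19226210127806 282.4133029316355 208.3916435112252 [-2.85739013  0.33749082  0.04212095] [-0.59326372  0.10760981  0.34887136]
[ 0.60707037 -0.0119983   0.18140762] [6.19827521e-04 7.85074476e-01 6.19400781e-01 5.96328330e-04] [ 0.01270813 -0.00923093  0.27029571] -0.0038336836715859735 0.95
```

View pics/w1.png

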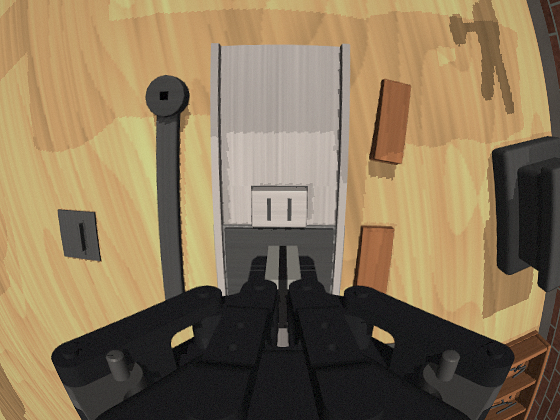

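The wrist view shows the landing squarely aligned, with the tab's corners at about (251,186) to (307,226), the lid's front edge at row 228, and the rails' far ends at (214,45) and (346,45). Next I'll cast rays at the known heights.

```bash
cat >> h.py <<'E'
def fray(d,uv,z):
    "fisheye pixels onto the plane z"
    K=np.array([[d['fx'],0,d['cx']],[0,d['fy'],d['cy']],[0,0,1]],float)
    n=cv2.fisheye.undistortPoints(np.float64(uv).reshape(-1,1,2),K,np.zeros(4)).reshape(-1,2)
    R=cv2.Rodrigues(np.float64(d['rvec']))[0]; C=-R.T@np.float64(d['tvec']).ravel()
    r=np.c_[n,np.ones(len(n))]@R
    return C+r*((z-C[2])/r[:,2])[:,None]
E
python3 - <<'E'
from h import *
d=dict(np.load('/tmp/wrist.npz'))
for uv,z in [([(251,186),(307,186),(251,226),(307,226)],.065),([(214,45),(346,45)],.063),([(220,150),(340,150)],.063),([(226,228),(334,228)],.061)]:
    p=fray(d,uv,z); print(p.round(4).tolist(),p.mean(0).round(4), np.linalg.norm(p[0]-p[1]).round(4))
g=d['pixels'].max(2); print(g[180:235:1,280].tolist())
E
```

```text
[[0.5875, 0.0103, 0.065], [0.6293, 0.0002, 0.065], [0.5792, -0.021, 0.065], [0.6224, -0.0313, 0.065]] [ 0.6046 -0.0104  0.065 ] 0.043
[[0.5861, 0.1238, 0.063], [0.6834, 0.1003, 0.063]] [0.6348 0.112  0.063 ] 0.1001
[[0.571, 0.043, 0.063], [0.6603, 0.0215, 0.063]] [0.6157 0.0323 0.063 ] 0.0919
[[0.5581, -0.0191, 0.061], [0.6436, -0.0396, 0.061]] [ 0.6008 -0.0294  0.061 ] 0.0879
[199, 198, 199, 171, 173, 175, 70, 123, 124, 126, 129, 212, 208, 201, 200, 198, 195, 194, 197, 195, 197, 198, 193, 199, 198, 195, 195, 195, 195, 195, 193, 190, 189, 192, 194, 198, 193, 192, 194, 197, 199, 200, 204, 200, 196, 197, 176, 77, 30, 75, 81, 77, 79, 73, 75]
```

send_rows(
  steps=[
    {"translation": [0,-0.2,3],"delta_rot": [0,0,0],"jaw": 0},
    {"translation": [0,-0.2,6],"delta_rot": [0,0,0],"jaw": 0},
    {"translation": [0,-0.2,8.5],"delta_rot": [0,0,0],"jaw": 0},
    {"translation": [0,-0.2,9.5],"delta_rot": [0,0,0],"jaw": 0},
    {"translation": [0,-0.2,9.9],"delta_rot": [0,0,0],"jaw": 0},
    {"translation": [0,-0.2,10.2],"delta_rot": [0,0,0],"jaw": 0},
    {"translation": [0,-0.2,10.5],"delta_rot": [0,0,0],"jaw": 0},
    {"translation": [0,-0.2,10.8],"delta_rot": [0,0,0],"jaw": 0},
  ],
)

```text
time: 1.75
tool_pos: [0.6057, -0.0117, 0.0744]
tool_rot: [0.001, 0.785, 0.619, 0.001]
contact_force: [-2.2, 0.6, 4.9]
gripper_width: 0.004
grasp_force: 2.4
```

send_rows(
  steps=[
    {"translation": [0,0,0.15],"delta_rot": [0,0,0],"jaw": 0},
    {"translation": [0,0,0.3],"delta_rot": [0,0,0],"jaw": 0},
    {"translation": [0,0,0.4],"delta_rot": [0,0,0],"jaw": 0},
    {"translation": [0,0,0.5],"delta_rot": [0,0,0],"jaw": 0},
    {"translation": [0,0,0.55],"delta_rot": [0,0,0],"jaw": 0},
    {"translation": [0,0,0.6],"delta_rot": [0,0,0],"jaw": 0},
    {"translation": [0,0,0.65],"delta_rot": [0,0,0],"jaw": 0},
    {"translation": [0,0,0.65],"delta_rot": [0,0,0],"jaw": 0},
  ],
)

```text
time: 2.55
tool_pos: [0.6051, -0.0117, 0.0662]
tool_rot: [0.001, 0.785, 0.619, 0.001]
contact_force: [2.7, 0.6, 4.6]
gripper_width: 0.005
grasp_force: 2.3
```

send_rows(
  steps=[
    {"translation": [0,0,0.05],"delta_rot": [0,0,0],"jaw": 0},
    {"translation": [0,0,0.05],"delta_rot": [0,0,0],"jaw": 0},
    {"translation": [0,0,0.1],"delta_rot": [0,0,0],"jaw": 0},
    {"translation": [0,0,0.1],"delta_rot": [0,0,0],"jaw": 0},
    {"translation": [0,0,0.1],"delta_rot": [0,0,0],"jaw": 0},
    {"translation": [0,0,0.1],"delta_rot": [0,0,0],"jaw": 0},
    {"translation": [0,0,0.1],"delta_rot": [0,0,0],"jaw": 0},
    {"translation": [0,0,0.1],"delta_rot": [0,0,0],"jaw": 0},
  ],
)

```text
time: 3.35
tool_pos: [0.6052, -0.0117, 0.066]
tool_rot: [0.0, 0.785, 0.619, 0.0]
contact_force: [1.2, -0.1, 8.5]
gripper_width: -0.001
grasp_force: 4.5
```

send_rows(
  steps=[
    {"translation": [0,0,-2],"delta_rot": [0,0,0],"jaw": 0},
    {"translation": [0,0,-4],"delta_rot": [0,0,0],"jaw": 0},
    {"translation": [-2,0,-5],"delta_rot": [0,0,0],"jaw": 0},
    {"translation": [-4.5,0,-5],"delta_rot": [0,0,0],"jaw": 0},
    {"translation": [-7,0,-5],"delta_rot": [0,0,0],"jaw": 0},
    {"translation": [-9,0,-5],"delta_rot": [0,0,0],"jaw": 0},
    {"translation": [-9,0,-4],"delta_rot": [0,0,0],"jaw": 0},
    {"translation": [-9,0,-4],"delta_rot": [0,0,0],"jaw": 0},
  ],
)

```text
time: 4.15
tool_pos: [0.5808, -0.0983, 0.1012]
tool_rot: [-0.003, 0.785, 0.619, -0.002]
contact_force: [0.4, -0.7, -0.3]
gripper_width: 0.002
grasp_force: 0.0
```

Run:
```python
from h import *
a=grab('scene','s2.png')['pixels'][180:270,210:340]; w=grab('wrist','w2.png')['pixels']
w=w[60:,80:480]
a=cv2.resize(a,(400,277),interpolation=cv2.INTER_CUBIC)
cv2.imwrite('pics/c2.png',np.hstack([np.vstack([a,np.zeros((w.shape[0]-277,400,3),np.uint8)]),w]))
s=state(); print(s['tool_pos'],s['contact_force'])
```

```text
[ 0.58223403 -0.09791154  0.10286483] [-0.61304662 -0.2637756  -0.58619658]
```

View pics/c2.png

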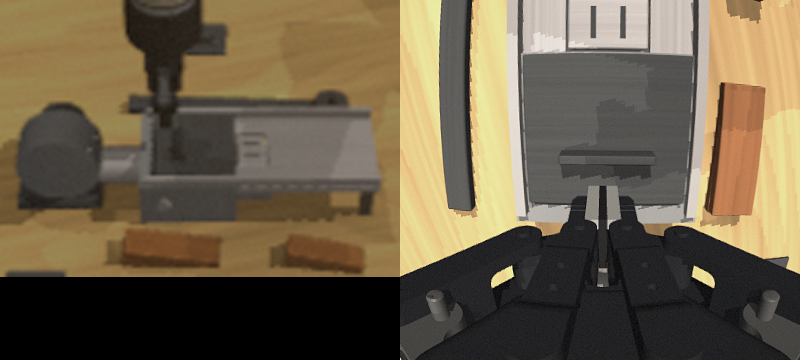

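The tab looks flush, at (610,30) in the right half. The rib is across the lid at (607,157), ahead of the fingertips at (604,195). I'll check the gap.

Run:
```python
from h import *
d=dict(np.load('/tmp/wrist.npz')); t=state()['tool_pos']
a=np.deg2rad(76.5); ex=np.array([np.cos(a),np.sin(a)]); ey=np.array([-ex[1],ex[0]])
for n,uv,z in [('rib',[(240,216),(335,216)],.073),('rib0',[(240,210),(335,210)],.073),('front',[(204,114),(372,114)],.061),('rear',[(206,264),(366,264)],.061)]:
    q=fray(d,uv,z)[:,:2]-t[:2]; print(n,(q@ex).round(4),(q@ey).round(4))
```

```text
rib [0.0189 0.019 ] [ 0.0229 -0.0253]
rib0 [0.022  0.0221] [ 0.0227 -0.0252]
front [0.0707 0.071 ] [ 0.0425 -0.0455]
rear [-0.014  -0.0138] [ 0.0459 -0.0473]
```

send_rows(
  steps=[
    {"translation": [0,0,1],"delta_rot": [0,0,0],"jaw": 0},
    {"translation": [0,0,1.8],"delta_rot": [0,0,0],"jaw": 0},
    {"translation": [0,0,2.1],"delta_rot": [0,0,0],"jaw": 0},
    {"translation": [0,0,2.1],"delta_rot": [0,0,0],"jaw": 0},
    {"translation": [0.3,0,2.1],"delta_rot": [0,0,0],"jaw": 0},
    {"translation": [0.6,0,2.1],"delta_rot": [0,0,0],"jaw": 0},
    {"translation": [0.9,0,2.1],"delta_rot": [0,0,0],"jaw": 0},
    {"translation": [1.2,0,2.1],"delta_rot": [0,0,0],"jaw": 0},
  ],
)

```text
time: 5.05
tool_pos: [0.5867, -0.0875, 0.0843]
tool_rot: [0.001, 0.785, 0.619, 0.0]
contact_force: [0.0, -2.4, 1.9]
gripper_width: 0.002
grasp_force: 1.0
```

send_rows(
  steps=[
    {"translation": [0.3,0,0.1],"delta_rot": [0,0,0],"jaw": 0},
    {"translation": [0.6,0,0.2],"delta_rot": [0,0,0],"jaw": 0},
    {"translation": [1.0,0,0.2],"delta_rot": [0,0,0],"jaw": 0},
    {"translation": [1.4,0,0.2],"delta_rot": [0,0,0],"jaw": 0},
    {"translation": [1.8,0,0.2],"delta_rot": [0,0,0],"jaw": 0},
    {"translation": [2.2,0,0.2],"delta_rot": [0,0,0],"jaw": 0},
    {"translation": [2.6,0,0.2],"delta_rot": [0,0,0],"jaw": 0},
    {"translation": [3.0,0,0.2],"delta_rot": [0,0,0],"jaw": 0},
  ],
)

```text
time: 5.85
tool_pos: [0.5948, -0.0595, 0.084]
tool_rot: [0.002, 0.785, 0.619, 0.0]
contact_force: [-2.0, -6.4, 6.0]
gripper_width: -0.004
grasp_force: 4.3
```

Run:
```python
from h import *
w=grab('wrist','w3.png'); cv2.imwrite('pics/c3.png',w['pixels'][40:300,150:430])
s=state(); print(s['tool_pos'],s['contact_force'])
```

```text
[ 0.59495774 -0.05889854  0.08399754] [-1.03038881 -4.97492574  5.74380485]
```

View pics/c3.png

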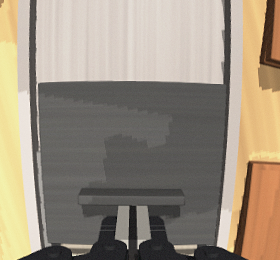

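The fingers are just behind the rib, which sits at (131,197) in the crop, and the lid's front edge at row 82 has covered the tab. I'll ease the downward command and keep pushing.

send_rows(
  steps=[
    {"translation": [0.0,0,-0.2],"delta_rot": [0,0,0],"jaw": 0},
    {"translation": [0.3,0,-0.2],"delta_rot": [0,0,0],"jaw": 0},
    {"translation": [0.6,0,-0.2],"delta_rot": [0,0,0],"jaw": 0},
    {"translation": [0.9,0,-0.2],"delta_rot": [0,0,0],"jaw": 0},
    {"translation": [1.2,0,-0.2],"delta_rot": [0,0,0],"jaw": 0},
    {"translation": [1.5,0,-0.2],"delta_rot": [0,0,0],"jaw": 0},
    {"translation": [1.8,0,-0.2],"delta_rot": [0,0,0],"jaw": 0},
    {"translation": [2.1,0,-0.2],"delta_rot": [0,0,0],"jaw": 0},
  ],
)

```text
time: 6.7
tool_pos: [0.5988, -0.0379, 0.0845]
tool_rot: [0.001, 0.785, 0.619, 0.0]
contact_force: [-1.0, -3.9, 4.8]
gripper_width: 0.001
grasp_force: 3.2
```

send_rows(
  steps=[
    {"translation": [0.3,0,0],"delta_rot": [0,0,0],"jaw": 0},
    {"translation": [0.6,0,0],"delta_rot": [0,0,0],"jaw": 0},
    {"translation": [0.9,0,0],"delta_rot": [0,0,0],"jaw": 0},
    {"translation": [1.2,0,0],"delta_rot": [0,0,0],"jaw": 0},
    {"translation": [1.5,0,0],"delta_rot": [0,0,0],"jaw": 0},
    {"translation": [1.8,0,0],"delta_rot": [0,0,0],"jaw": 0},
    {"translation": [1.8,0,0.1],"delta_rot": [0,0,0],"jaw": 0},
    {"translation": [1.8,0,0.1],"delta_rot": [0,0,0],"jaw": 0},
  ],
)

```text
time: 7.5
tool_pos: [0.6025, -0.0196, 0.0834]
tool_rot: [-0.0, 0.785, 0.619, 0.0]
contact_force: [-2.6, -2.4, 7.0]
gripper_width: -0.002
grasp_force: 3.6
```

Run:
```python
from h import *
w=grab('wrist','w4.png'); cv2.imwrite('pics/c4.png',cv2.resize(w['pixels'][60:300,150:430],None,fx=2,fy=2))
s=state(); print(s['tool_pos'],s['contact_force'])
```

```text
[ 0.60250664 -0.01961409  0.08333687] [-2.89699524 -1.58194246  6.97348051]
```

View pics/c4.png

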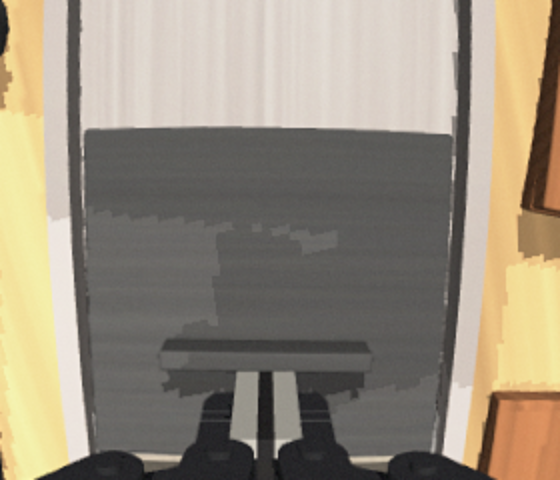

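Finger faces are against the rib, at (265,370) in the crop, and the lid is square between the rails. I'll back off a little to relieve friction, lower slightly, then finish the push.

send_rows(
  steps=[
    {"translation": [-0.5,0,0],"delta_rot": [0,0,0],"jaw": 0},
    {"translation": [-0.5,0,0.1],"delta_rot": [0,0,0],"jaw": 0},
    {"translation": [-0.5,0,0.3],"delta_rot": [0,0,0],"jaw": 0},
    {"translation": [-0.5,0,0.3],"delta_rot": [0,0,0],"jaw": 0},
    {"translation": [-0.2,0,0.3],"delta_rot": [0,0,0],"jaw": 0},
    {"translation": [0.1,0,0.3],"delta_rot": [0,0,0],"jaw": 0},
    {"translation": [0.4,0,0.3],"delta_rot": [0,0,0],"jaw": 0},
    {"translation": [0.7,0,0.3],"delta_rot": [0,0,0],"jaw": 0},
  ],
)

```text
time: 8.35
tool_pos: [0.604, -0.0132, 0.0797]
tool_rot: [-0.0, 0.785, 0.619, -0.0]
contact_force: [-0.5, -1.5, -0.8]
gripper_width: 0.004
grasp_force: 0.5
```

Friction is relieved. Now the rest of the push, about 33 mm.

send_rows(
  steps=[
    {"translation": [0.4,0,0],"delta_rot": [0,0,0],"jaw": 0},
    {"translation": [0.8,0,0],"delta_rot": [0,0,0],"jaw": 0},
    {"translation": [1.2,0,0],"delta_rot": [0,0,0],"jaw": 0},
    {"translation": [1.6,0,0],"delta_rot": [0,0,0],"jaw": 0},
    {"translation": [2.0,0,0],"delta_rot": [0,0,0],"jaw": 0},
    {"translation": [2.4,0,0],"delta_rot": [0,0,0],"jaw": 0},
    {"translation": [2.8,0,0],"delta_rot": [0,0,0],"jaw": 0},
    {"translation": [3.3,0,0],"delta_rot": [0,0,0],"jaw": 0},
  ],
)

```text
time: 9.15
tool_pos: [0.6118, 0.0188, 0.0798]
tool_rot: [0.0, 0.785, 0.619, -0.0]
contact_force: [-0.6, -0.6, 0.0]
gripper_width: -0.002
grasp_force: 0.7
```

send_rows(
  steps=[
    {"translation": [-0.4,0,0],"delta_rot": [0,0,0],"jaw": 0},
    {"translation": [-0.8,0,0],"delta_rot": [0,0,0],"jaw": 0},
    {"translation": [-0.8,0,-1.5],"delta_rot": [0,0,0],"jaw": 0},
    {"translation": [-0.8,0,-4],"delta_rot": [0,0,0],"jaw": 0},
    {"translation": [-3,0,-7],"delta_rot": [0,0,0],"jaw": 0},
    {"translation": [-5,0,-9],"delta_rot": [0,0,0],"jaw": 0},
    {"translation": [-5,0,-9],"delta_rot": [0,0,0],"jaw": 0},
    {"translation": [-5,0,-9],"delta_rot": [0,0,0],"jaw": 0},
  ],
)

```text
time: 9.95
tool_pos: [0.6005, -0.0302, 0.1709]
tool_rot: [0.0, 0.785, 0.619, 0.001]
contact_force: [-1.0, 1.2, -0.7]
gripper_width: -0.002
grasp_force: 0.0
```

Run:
```python
from h import *
d=grab('wrist','w5.png'); s=state(); print(s['tool_pos'],s['contact_force'])
```

```text
[ 0.59979527 -0.02967761  0.16947969] [0.10539494 0.1154412  0.04016728]
```

View pics/w5.png

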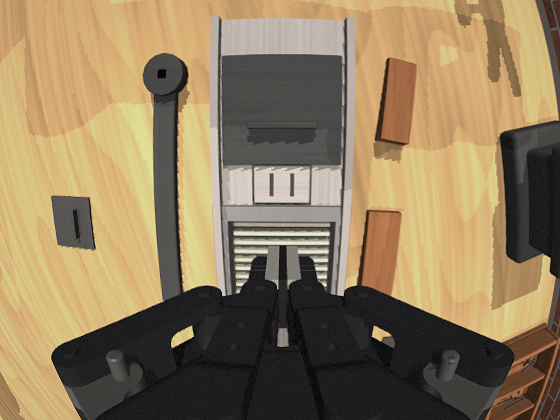

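The lid lies square on the landing, rows 55–165 at columns 222–342. The tab (255–310, 165–205) is flush and fully uncovered behind it, and the seat edge is at row 207. I'll check the numbers, then hand in.

Run:
```python
from h import *
d=dict(np.load('/tmp/wrist.npz')); p=fray(d,[(282,55),(282,165)],.057)[:,:2]
a=np.deg2rad(76.5); ex=np.array([np.cos(a),np.sin(a)]); o=np.array([.6008,-.0294])-.042*ex
x=(p-o)@ex; print('lid edges',x,'centre',x.mean())
s=grab('scene','s5.png'); W=pts(s); c=o+ex*x.mean()
for k in(-.03,.03):
    q=o+ex*(x.mean()+k); m=(np.hypot(W[...,0]-q[0],W[...,1]-q[1])<.012)&(s['range_z']>0); print(k,m.sum(),np.median(W[m][:,2]))
m=(np.hypot(*(W[...,:2]-(o+ex*.0595)).transpose(2,0,1))<.01); print('tab z',np.median(W[m][:,2]))
```

```text
lid edges [0.15756909 0.07485446] centre 0.11621177645677505
-0.03 105 0.31133966129289425
0.03 54 0.05569120633548004
tab z 0.05730766800633472
```

Run:
```python
from h import *
d=dict(np.load('/tmp/wrist.npz')); r=d['range_z']
for n,(u,v) in dict(tab=(282,195),tab2=(262,185),landL=(238,190),landR=(325,190),lid=(300,100),lidrear=(240,155),far=(282,40)).items(): print(n,np.median(r[v-3:v+4,u-3:u+4]).round(4))
```

```text
tab 0.2536
tab2 0.2517
landL 0.2525
landR 0.2525
lid 0.2297
lidrear 0.2404
far 0.222
```

```bash
python3 -c "
from plant import *
print(job_done())"
```

```text
the job is handed in; nothing more can be done
None
```

I pressed the snap tab in flush and pushed the lid off its seat. It lies on the landing about 116 mm along the box's x, with the gripper clear of it. The job is handed in, but no verdict came back.

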